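Stack slats in a boring jig and hold the cam at full lift

ROBOT

A 7-joint arm with a two-finger parallel gripper is mounted at the origin on a cart in front of the work surface, level with it; the furniture and walls round the work are solid. World frame = base frame: x ahead of the robot, y to its left, z up, the work surface at z = 0. Lengths are in m, angles in rad, forces in N, time in s.
With the tool pointing down it reaches from about 0.4 to 0.875 m from the base axis. Payload 19.3 kg.
Tool frame: the origin (TCP) lies on the front face of the gripper's body, between the roots of the fingers; the fingertips stand 73 mm ahead of it and the grasp point (between the pads) lies 54 mm ahead of it; z points along the fingers, y is the direction in which the jaws open and shut (so a half turn about z gives the same grasp; the last joint's range is limited). The gripper opens to 85 mm and grips with 20 to 120 N. Pads are 22 mm wide; open, the fingers measure 114 mm over their backs; the gripper's body (76 mm by 85 mm) begins 54 mm behind the grasp point. The pads swing forward as they close: fully open they stand 13 mm farther back than shut.
Start: joints at [-1.295, 0.521, -0.036, 1.599, 0.021, 1.021, -0.113], TCP at [0.212, 0.588, 0.304] pointing down, gripper open.
Joint ranges: [-2.91, 2.91], [-0.3, 2.13], [-1.5, 1.42], [0.17, 2.43], [-1.26, 4.41], [0.16, 1.93], [-2.52, 2.52]. Speed limits (rad/s): [1.89, 1.89, 2.39, 2.39, 3.01, 3.01, 3.01].

INTERFACE

Orientations are given as [roll, pitch, yaw] about the fixed x, y, z axes, in that order (R = Rz(yaw) Ry(pitch) Rx(roll)).
In Python, from workcell import bot gives the robot as it stands.
- The arm moves only by the shell command python3 -m crank 'ROWS' [OPENING] [FORCE]. ROWS is a JSON object of lists of equal length, an entry for each row: "travel": the shift along the world's x, y, z in cm, a list of three; "rot": the turn, a rotation vector about the world's x, y, z in degrees, a list of three. A call has 1 to 8 rows; each row is the pose to reach, as a shift and turn from the pose commanded when the call began; what a row does not reach only later rows make up. A row lasts 1/10 s, in which the tool goes at most 50 mm and 8.59 degrees, less where a joint would pass 70% of its speed; a pose out of reach is approached as far as the arm can. A call with a gripper value outside its range is refused whole. OPENING is the opening, from -1 (shut) to 1 (fully open), so that 0 is half open, set as the call begins (- or left out, the last holds). The fingers move at their own pace and stop on an object; FORCE is the grip in N (left out, the last holds). Time passes only in rows, so rows that repeat a pose let the fingers close. It gives the time, the measured TCP pose, the force and the opening at its end, in the units of the state.
- bot.observe(): the state, without advancing time (a new reading comes with each control period).
- bot.grab_frame(name): name is "side" or "top"; returns the picture (480x640x3 uint8, red, green, blue); there is no depth.
- bot.camera_model(name): a dict with "fx", "fy", "cx", "cy" (pixels), "R" (3x3) and "t" (3): a world point X has camera coordinates R X + t. Camera axes: x right, y down, z forward; pixel columns grow to the right and rows downward; lengths in m; the calibration is good to about 2 mm. A picture is of the moment at which its call begins. camera_model takes no time and is no camera call.
- bot.job_done(): hands the job in, once; it reports no verdict.
Trained networks look in the newest picture that a camera, given by its name, has taken for a name from the list of things; names that differ only in an ending like _2 or _b are one class to them, and where a whole thing is asked for, a point or a joint stands for the part that bears it (a point fixed in the world has none). Each returns a list of dicts, best first, with "conf" (0 to 1); they miss things now and then, are a little off and sometimes report something else, mostly with a low value. They report only what shows in the picture. A call takes as long as a camera call.
- bot.silhouettes(camera, thing): "pixels" (480x640 bool, what is visible of it) and "box" ([centre column, centre row, width, height] in pixels, round what is visible of it).
The state is a dict: "clock": time; "qpos": joint angles; "qd": joint speeds; "joint_efforts": joint torques, N m; "position": TCP position; "tool_rot": TCP orientation; "force": force on the tool from outside, world axes, zero at the start; "moment": the same for the moment, N m; "grip_width": finger opening in m.
Only numpy, scipy, OpenCV 4.12 (cv2) and the standard library are available. Lean on these libraries where they do the work, as an engineer would, in place of code of your own. Each camera call takes 0.05 s, during which the arm holds its last target.

TASK

Three beech slats are to be bored together: stack the two loose slats flat and square on the one that already lies in the boring jig, between its four dowel pins. Then swing the jig's cam lever round to the cam's highest point, where its arm points straight away from the pile and the sprung shoe presses all three slats hardest against the end stop. The lever springs back when let go, so finish still holding it there; leave the other things on the bench alone.

Things in the scene. Friction and masses are not known exactly. Their poses are not given: they have to be found in the camera images.
- jig: wooden boring jig fixed to the bench: grey-faced base 120 (x) x 333 (y) x 18 mm, from y = -118 to +215 mm. Origin on the bench top under the middle of the slats' place, y along the slats towards the cam, z up. Across x the slats' place is open beside the slats between the pins, so fingers can go down there on both sides, to the base. Lever pivot at x 0, y +170 mm
- nest (a point): base top (18 mm above the bench) at the middle of the slats' place; a clamped slat is centred over it. Four dowel pins 16 mm thick, domed tops 64 mm above the base, stand round it at x = +-36, y = +-62 mm in the jig's axes: 56 mm free between them across x, 108 mm along y
- stop_face (a point): middle of the end stop's face, at jig y = -90 mm, 45 mm above the bench; the block is 62 mm wide and 54 mm tall above the base
- shoe: wooden shoe facing the end stop, 58 mm wide, top 66 mm above the bench, driven by the cam, with three sprung cork-faced pads one above the other, one for each slat. The pads' faces stand at jig y = +100 mm with the lever at 0, farther back below 0, so a slat has 10 mm of play or more until the cam turns; full lift moves the shoe 14 mm to the stop and each pad then presses about 7 N
- cam_lever (a joint): cam lever angle, rad: 0 = arm along the jig's +x, growing anticlockwise seen from above. Cam's highest point at 1.571 (arm along the jig's +y, straight away from the pile); beyond it the shoe backs off. Range -0.65 to 2.3, no stop or notch at the highest point. Stiff pivot, return spring: rests anywhere below 0, takes about 3 N at the handle at the highest point, springs back if let go
- cam_handle (a point): on the axis of the lever's upright round wooden handle (22 mm thick, from 66 to 126 mm above the bench, 110 mm from the pivot, spins freely on its pin, so a grasp need not turn with the lever), at 98 mm above the bench; the arm below it is 24 mm wide, its top 62 mm above the bench
- cam_pivot (a point): on the lever's upright pivot axis, at the height of cam_handle (98 mm above the bench)
- slat_base: beech slat 50 (x) x 180 (y) x 16 mm (z), 0.07 to 0.15 kg, that already lies in the jig; origin in the middle of its underside
- slat_left: loose beech slat, same size and origin, flat on the bench to the left; either side and either end may face any way, so half turns do not matter
- slat_right: loose beech slat, same size and origin, flat on the bench to the right
- calliper: steel calliper lying near the front edge, right; leave alone
- folding_rule: folding rule lying near the front edge, left; leave alone
- pencil: pencil, 7 x 162 mm, lying in front of the jig; leave alone
- block_stray: tapered hardwood block, 28 x 50 x 64 mm, standing in front of the jig; leave alone
- mallet: wooden mallet, 60 mm high, lying behind the jig; leave alone

How it is judged:
On the way:
1. both loose slats lie flat and square on the first, between the pins, let go, with the cam lever not yet swung (x of slat_base in the frame of jig between -0.005 and 0.005 m and y of slat_base in the frame of jig between -0.004 and 0.014 m and z of slat_base in the frame of jig between 0.015 and 0.021 m and angle between the y axis of slat_base and the y axis of jig, either way round below 0.06 rad and angle between the z axis of slat_base and the z axis of jig, either way round below 0.05 rad and ((x of slat_left in the frame of jig between -0.005 and 0.005 m and y of slat_left in the frame of jig between -0.004 and 0.014 m and z of slat_left in the frame of jig between 0.031 and 0.037 m and angle between the y axis of each of slat_left, slat_right and the y axis of jig, either way round below 0.06 rad and angle between the z axis of each of slat_left, slat_right and the z axis of jig, either way round below 0.05 rad and x of slat_right in the frame of jig between -0.005 and 0.005 m and y of slat_right in the frame of jig between -0.004 and 0.014 m and z of slat_right in the frame of jig between 0.047 and 0.053 m) or (x of slat_right in the frame of jig between -0.005 and 0.005 m and y of slat_right in the frame of jig between -0.004 and 0.014 m and z of slat_right in the frame of jig between 0.031 and 0.037 m and angle between the y axis of each of slat_right, slat_left and the y axis of jig, either way round below 0.06 rad and angle between the z axis of each of slat_right, slat_left and the z axis of jig, either way round below 0.05 rad and x of slat_left in the frame of jig between -0.005 and 0.005 m and y of slat_left in the frame of jig between -0.004 and 0.014 m and z of slat_left in the frame of jig between 0.047 and 0.053 m)) and contact force between the fingers and slat_base below 0.2 N and contact force between the fingers and slat_left below 0.2 N and contact force between the fingers and slat_right below 0.2 N and value of joint cam_lever below 0.9 rad), for 0.2 s.
At the end, for the whole second after the job is handed in: the three slats lie flat in one pile in the jig, within 5 mm of its centre line, 0.06 rad of square, 3 mm of the end stop, each pressed by the shoe with over 3 N; the cam lever stands still within 0.12 rad of its highest point (1.571) and the fingers still hold it (over 0.5 N) (x of slat_base in the frame of jig between -0.005 and 0.005 m and y of slat_base in the frame of jig between -0.003 and 0.003 m and z of slat_base in the frame of jig between 0.015 and 0.021 m and angle between the y axis of slat_base and the y axis of jig, either way round below 0.06 rad and angle between the z axis of slat_base and the z axis of jig, either way round below 0.05 rad and ((x of slat_left in the frame of jig between -0.005 and 0.005 m and y of slat_left in the frame of jig between -0.003 and 0.003 m and z of slat_left in the frame of jig between 0.031 and 0.037 m and angle between the y axis of each of slat_left, slat_right and the y axis of jig, either way round below 0.06 rad and angle between the z axis of each of slat_left, slat_right and the z axis of jig, either way round below 0.05 rad and x of slat_right in the frame of jig between -0.005 and 0.005 m and y of slat_right in the frame of jig between -0.003 and 0.003 m and z of slat_right in the frame of jig between 0.047 and 0.053 m) or (x of slat_right in the frame of jig between -0.005 and 0.005 m and y of slat_right in the frame of jig between -0.003 and 0.003 m and z of slat_right in the frame of jig between 0.031 and 0.037 m and angle between the y axis of each of slat_right, slat_left and the y axis of jig, either way round below 0.06 rad and angle between the z axis of each of slat_right, slat_left and the z axis of jig, either way round below 0.05 rad and x of slat_left in the frame of jig between -0.005 and 0.005 m and y of slat_left in the frame of jig between -0.003 and 0.003 m and z of slat_left in the frame of jig between 0.047 and 0.053 m)) and value of joint cam_lever between 1.451 and 1.691 rad and velocity of joint cam_lever between -0.1 and 0.1 rad/s and contact force between shoe and slat_base above 3 N and contact force between shoe and slat_left above 3 N and contact force between shoe and slat_right above 3 N and contact force between the fingers and cam_lever above 0.5 N); the arm keeps its last pose, push and grip.
It fails at once if a bystander (calliper, rule, pencil, tapered block or mallet) is moved more than 30 mm (distance of any of calliper, folding_rule, pencil, block_stray, mallet from where it was at the start of the episode above 0.03 m).
It also fails if it takes over 61 s, if anything falls off the work surface, if the arm or the gripper's body presses on something with over 40 N, if the wrist force passes 120 N, or if a joint passes its speed limit or range.

## Working session

There is one attempt and no reset: what is moved stays moved. The work goes in short steps, Python scripts to look and compute and a shell command to move; the robot and the scene stay as the last step left them, time stands still between calls to the robot, and variables do not carry over. Pictures are saved under pics/ and viewed, and the job is handed in when it is done.

```bash
ls; mkdir -p pics
python3 - <<'E'
from workcell import bot
import cv2
s=bot.observe(); print(s['clock'],s['position'],s['tool_rot'],s['grip_width'],s['force'])
for n in('side','top'):
    cv2.imwrite(f'pics/{n}0.png',bot.grab_frame(n)[...,::-1]); m=bot.camera_model(n); print(n,m)
E
```

```text
pics
0.0 [0.21177533 0.58776802 0.30334476] [-3.14049155e+00  5.22331756e-05  2.79577590e+00] 0.08544664437433265 [-0.58066866  0.38954698 -0.07026579]
side {'fx': 479.3016705047275, 'fy': 479.3016705047275, 'cx': 315.3405743779857, 'cy': 241.7790970231616, 'R': array([[ 0.98006296, -0.19846965, -0.00929512],
       [-0.11927059, -0.5502652 , -0.8264277 ],
       [ 0.15890604,  0.81105981, -0.56296613]]), 't': array([-0.49418767,  0.15083006,  1.00290336])}
top {'fx': 571.659032387204, 'fy': 571.659032387204, 'cx': 327.80695798267317, 'cy': 234.00135585084192, 'R': array([[ 0.00783979, -0.99983162, -0.01659122],
       [-0.98971984, -0.00538892, -0.14291815],
       [ 0.14280468,  0.01754111, -0.98959544]]), 't': array([-0.01295097,  0.5244177 ,  1.37595871])}
```

View pics/top0.png

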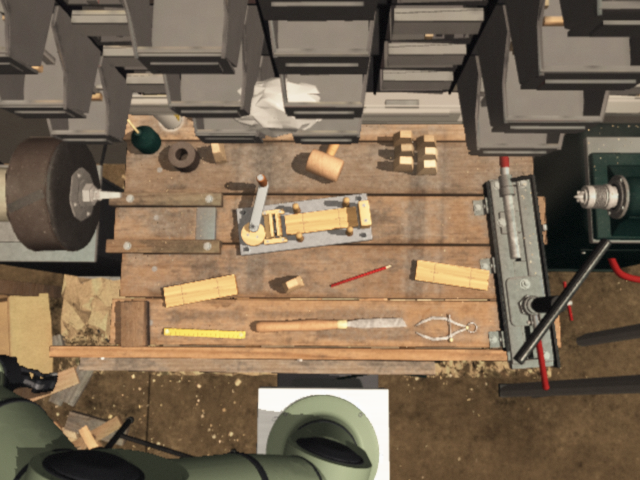

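View pics/side0.png

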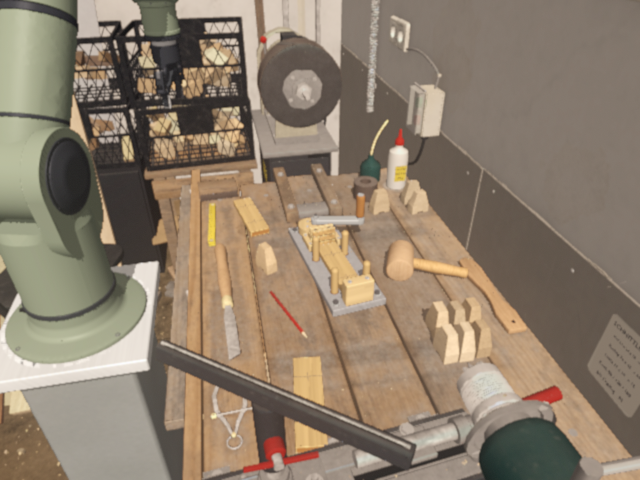

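The top view shows the jig around (305,225) with its cam to the left (world +y), and the lever pointing up the image with its handle at (263,182). The slats are at (200,290) and (453,275). Next I'll measure them.

```bash
cat > h.py <<'E'
import numpy as np, cv2
from workcell import bot
def proj(n,X):
    m=bot.camera_model(n); c=np.asarray(X)@np.array(m['R']).T+m['t']
    return np.c_[m['fx']*c[:,0]/c[:,2]+m['cx'],m['fy']*c[:,1]/c[:,2]+m['cy']]
def unproj(n,uv,z):
    m=bot.camera_model(n);uv=np.atleast_2d(uv);R=np.array(m['R']);C=-R.T@m['t']
    d=np.c_[(uv[:,0]-m['cx'])/m['fx'],(uv[:,1]-m['cy'])/m['fy'],np.ones(len(uv))]@R
    return C+d*((np.atleast_1d(z)-C[2])/d[:,2])[:,None]
E
python3 - <<'E'
from h import *
from workcell import bot
for n in('top','side'):
    im=bot.grab_frame(n)[...,::-1].copy()
    for t in('slat_left','slat_right','slat_base','jig','cam_lever','shoe'):
        L=bot.silhouettes(n,t)
        for d in L[:3]:
            p=d['pixels'].astype(np.uint8)
            if p.sum()<10: continue
            r=cv2.minAreaRect(cv2.findNonZero(p))
            print(n,t,round(d['conf'],2),np.round(d['box']),p.sum(),np.round(cv2.boxPoints(r),1).tolist())
            if d is L[0] and t!='jig': np.save(f'pics/{n}_{t}.npy',p)
    y0,y1,x0,x1=(160,330,150,510) if n=='top' else (180,460,180,400)
    cv2.imwrite(f'pics/{n}crop.png',cv2.resize(im[y0:y1,x0:x1],None,fx=2.1,fy=2.1,interpolation=cv2.INTER_CUBIC))
E
```

```text
top slat_left 0.56 [202. 290.  78.  34.] 1458 [[162.1999969482422, 287.70001220703125], [234.1999969482422, 274.3999938964844], [237.89999389648438, 294.3999938964844], [165.89999389648438, 307.79998779296875]]
top slat_right 0.72 [454. 276.  77.  31.] 1501 [[413.20001220703125, 280.20001220703125], [416.20001220703125, 259.8999938964844], [489.29998779296875, 270.6000061035156], [486.29998779296875, 290.79998779296875]]
top slat_base 0.72 [200. 292.  76.  33.] 1416 [[162.1999969482422, 287.79998779296875], [233.60000610351562, 274.70001220703125], [237.3000030517578, 294.6000061035156], [165.89999389648438, 307.79998779296875]]
top slat_base 0.71 [319. 222.  74.  21.] 1490 [[283.3999938964844, 214.60000610351562], [355.20001220703125, 205.60000610351562], [358.0, 227.8000030517578], [286.20001220703125, 236.6999969482422]]
top jig 0.89 [304. 218. 138.  80.] 5138 [[231.10000610351562, 178.3000030517578], [363.3999938964844, 162.6999969482422], [372.6000061035156, 240.39999389648438], [240.3000030517578, 256.0]]
top jig 0.42 [202. 290.  78.  32.] 1470 [[162.39999389648438, 288.1000061
[... 1926 characters left out ...]
, [306.70001220703125, 248.6999969482422]]
side cam_lever 0.45 [428. 259.  75.  41.] 1434 [[378.0, 271.3999938964844], [393.8999938964844, 236.0], [468.1000061035156, 269.3999938964844], [452.1000061035156, 304.79998779296875]]
side cam_lever 0.35 [231. 417.  36.  53.] 354 [[206.5, 436.79998779296875], [214.0, 387.70001220703125], [249.39999389648438, 393.1000061035156], [242.0, 442.1000061035156]]
side shoe 0.7 [337. 256.  95. 128.] 4958 [[283.3999938964844, 213.60000610351562], [363.1000061035156, 191.89999389648438], [392.79998779296875, 300.79998779296875], [313.1000061035156, 322.5]]
side shoe 0.3 [211. 223.   7.  41.] 301 [[208.0, 203.0], [215.0, 203.0], [215.0, 245.0], [208.0, 245.0]]
```

Run:
```python
import cv2
for n,(y0,y1,x0,x1),k in(('top',(165,265,225,385),5),('side',(205,325,280,395),5)):
    im=cv2.imread(f'pics/{n}0.png'); cv2.imwrite(f'pics/{n}z.png',cv2.resize(im[y0:y1,x0:x1],None,fx=k,fy=k,interpolation=cv2.INTER_CUBIC))
```

```text
(no output)
```

View pics/topz.png

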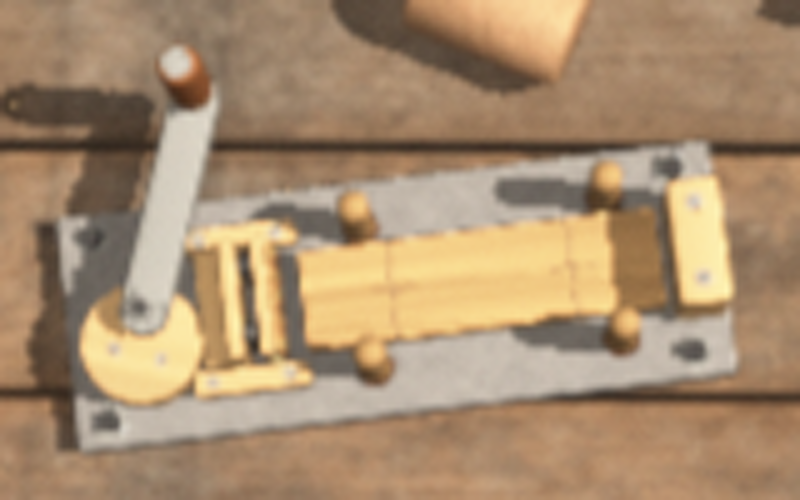

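View pics/sidez.png

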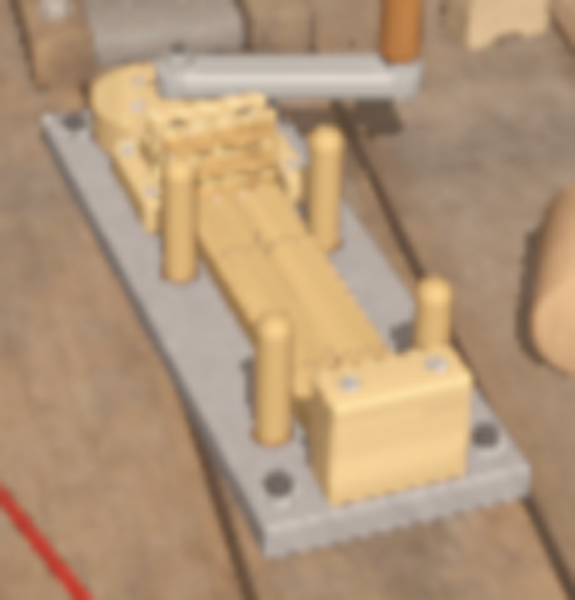

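View pics/topcrop.png

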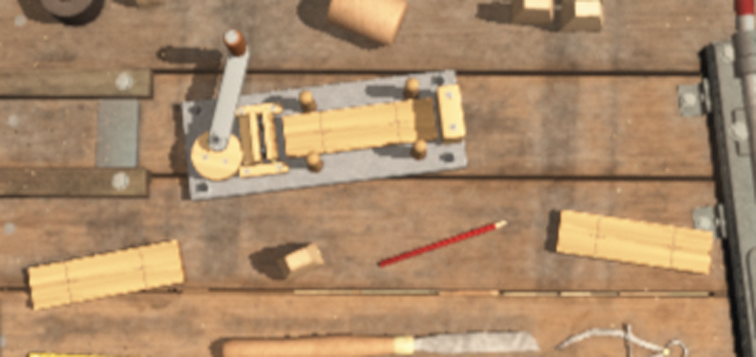

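```bash
cat > fit.py <<'E'
from h import *
from scipy.optimize import least_squares, minimize
def T(p,J):
    J=np.asarray(J,float);c,s=np.cos(p[2]),np.sin(p[2])
    return np.c_[p[0]+c*J[:,0]-s*J[:,1],p[1]+s*J[:,0]+c*J[:,1],J[:,2]]
def box(p,sx,sy,z0,z1):
    return T(p,[[a*sx/2,b*sy/2,z] for a in(-1,1) for b in(-1,1) for z in(z0,z1)])
def iou(n,p,m,dims):
    K=8; x,y,w,h=cv2.boundingRect(m.astype(np.uint8)); x-=12;y-=12;w+=24;h+=24
    M=cv2.resize(m[y:y+h,x:x+w].astype(np.uint8),None,fx=K,fy=K,interpolation=cv2.INTER_LINEAR)
    q=((proj(n,box(p,*dims))-[x,y]+.5)*K).astype(np.int32)
    A=np.zeros_like(M);cv2.fillConvexPoly(A,cv2.convexHull(q),1)
    return (A&M).sum()/(A|M).sum()
def fitmask(n,m,p0,dims):
    f=lambda q:-iou(n,[q[0]/100,q[1]/100,q[2]/10],m,dims)
    r=minimize(f,[p0[0]*100,p0[1]*100,p0[2]*10],method='Nelder-Mead',options=dict(initial_simplex=np.array([p0[0]*100,p0[1]*100,p0[2]*10])+np.array([[0,0,0],[1,0,0],[0,1,0],[0,0,1.]])))
    return np.array([r.x[0]/100,r.x[1]/100,r.x[2]/10]),-r.fun
E
python3 - <<'E'
from fit import *
for n in('top','side'):
    m=bot.camera_model(n); print(n,-np.array(m['R']).T@m['t'])
J=np.array([[60,-118,18],[-60,-118,18],[-60,215,18],[60,215,18],[36,62,80],[36,-62,80],[-36,62,80],[-36,-62,80]])/1e3
ut=(np.array([[710,143],[737,370],[85,450],[57,217],[354,205],[606,176],[373,350],[624,323]])+.5)/5-.5+[225,165]
us=(np.array([[530,465],[265,523],[42,118],[0,0],[325,128],[434,282],[180,160],[273,318]])+.5)/5-.5+[280,205]
J2=J.copy();J2[4:,2]=.081; w=np.array([1,1,1,0,1,1,1,1.])[:,None]
f1=lambda p:(proj('top',T(p,J))-ut).ravel()
f2=lambda p:((proj('side',T(p,J2))-us)*w).ravel()
for f in(f1,f2,lambda p:np.r_[f1(p),f2(p)]):
    r=least_squares(f,[.6,.05,0]);print(np.round(r.x,4),np.round(r.fun.reshape(-1,2),1).tolist())
jp=r.x; np.save('jig.npy',jp)
for t in('slat_left','slat_right'):
    m=np.load(f'pics/top_{t}.npy'); ys,xs=np.nonzero(m); c=unproj('top',[xs.mean(),ys.mean()],.016)[0]
    for n in('top','side'):
        if (n,t)==('side','slat_left'): continue
        print(t,n,*fitmask(n,np.load(f'pics/{n}_{t}.npy'),[c[0],c[1],.15 if t=='slat_left' else -.15],(.05,.18,0,.016)))
E
```

```text
top [ 0.32263479 -0.03425859  1.4363764 ]
side [ 0.34295722 -0.82849933  0.68465723]
[0.5594 0.0029 0.124 ] [[0.1, -0.5], [0.7, 0.7], [-1.1, 0.3], [0.0, 0.1], [-0.1, -0.1], [0.5, -0.3], [-0.7, 0.2], [0.5, -0.4]]
[0.561  0.0057 0.124 ] [[0.4, -0.1], [-0.1, 1.1], [-0.1, -0.8], [0.0, 0.0], [0.2, 0.4], [-0.1, -0.2], [-0.3, -0.3], [0.1, -0.6]]
[0.5601 0.0037 0.1247] [[-0.2, -0.8], [0.5, 0.4], [-1.4, 0.1], [-0.3, -0.1], [-0.4, -0.3], [0.1, -0.5], [-1.0, -0.0], [0.2, -0.7], [0.3, 0.6], [-0.3, 1.8], [-0.4, -0.3], [0.0, 0.0], [-0.0, 0.9], [-0.2, 0.4], [-0.6, 0.3], [-0.1, 0.0]]
slat_left top [0.38308093 0.30762209 0.18651974] 0.9478360679258432
slat_right top [ 0.42644016 -0.31617172 -0.13863492] 0.9632195784078362
slat_right side [ 0.42892306 -0.31546997 -0.14091186] 0.6354030764274785
```

Both jig fits agree to about 2 mm, giving (0.560, 0.0035, yaw 0.124). The slats are at (0.383, 0.308, 0.187) and (0.427, -0.316, -0.14). I'll move above the left slat now.

```bash
python3 -m crank '{"travel":[[2.1,-3.5,-1.9],[4.3,-7,-3.8],[6.4,-10.5,-5.7],[8.6,-14,-7.6],[10.7,-17.5,-9.5],[12.8,-21,-11.4],[15,-24.5,-13.3],[17.1,-28,-15.3]],"rot":[[0,0,-7.5],[0,0,-15],[0,0,-22.5],[0,0,-30],[0,0,-37.5],[0,0,-45],[0,0,-52.5],[0,0,-59.5]]}' 1 40
python3 - <<'E'
from workcell import bot
s=bot.observe();print(s['clock'],s['qpos'],s['position'],s['tool_rot'])
E
```

```text
clock: 1.6
position: [0.3836, 0.3068, 0.1505]
tool_rot: [3.141, -0.0, 1.752]
force: [1.4, -0.0, 0.1]
grip_width: 0.0854
1.6 [-0.93942215  0.56551948  0.19142575  2.07586391 -0.20729421  0.51674218
 -0.41496835] [0.38363069 0.3067654  0.15054584] [ 3.14060218e+00 -3.44611229e-04  1.75230786e+00]
```

```bash
python3 -m crank '{"travel":[[0,0.1,-3],[0,0.1,-6],[0,0.1,-7.9],[0,0.1,-7.9]],"rot":[[0,0,0.2],[0,0,0.2],[0,0,0.2],[0,0,0.2]]}' 1; python3 -m crank '{"travel":[[0,0,0],[0,0,0],[0,0,0],[0,0,0],[0,0,0]],"rot":[[0,0,0],[0,0,0],[0,0,0],[0,0,0],[0,0,0]]}' -1 40;python3 - <<'E'
from h import *
cv2.imwrite('pics/s1.png',bot.grab_frame('side')[100:340,150:450,::-1].repeat(2,0).repeat(2,1))
E
```

```text
clock: 2.0
position: [0.3822, 0.3083, 0.07]
tool_rot: [-3.139, 0.002, 1.761]
force: [0.2, 1.2, 0.6]
grip_width: 0.0855
clock: 2.5
position: [0.3833, 0.3094, 0.0731]
tool_rot: [3.14, -0.001, 1.761]
force: [-0.8, -1.2, 8.5]
grip_width: 0.0491
```

View pics/s1.png

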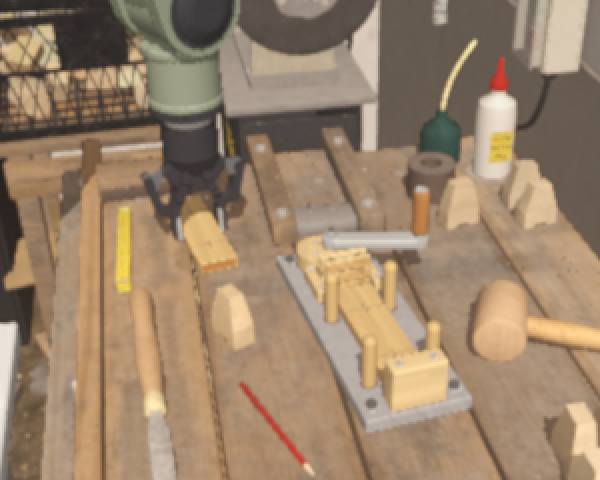

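The slat is gripped between the fingers, but the tips touch the bench (8.5 N). I'll regrip 5 mm higher so the tips stay clear of the lower slats.

```bash
python3 -m crank '{"travel":[[0,0,0.2],[0,0,0.7],[0,0,0.7]],"rot":[[0,0,0],[0,0,0],[0,0,0]]}' 0.6 ; python3 -m crank '{"travel":[[0,0,0],[0,0,0],[0,0,0],[0,0,0]],"rot":[[0,0,0],[0,0,0],[0,0,0],[0,0,0]]}' -1 40
```

```text
clock: 2.85
position: [0.3831, 0.3093, 0.0798]
tool_rot: [3.141, -0.001, 1.761]
force: [0.4, -1.1, -0.1]
grip_width: 0.0681
clock: 3.25
position: [0.3829, 0.3091, 0.0793]
tool_rot: [3.142, -0.0, 1.761]
force: [-2.4, -1.3, 14.0]
grip_width: 0.0487
```

```bash
python3 -m crank '{"travel":[[0,0,2],[0,0,6],[0,0,10],[0,0,11],[0,0,11]],"rot":[[0,0,0],[0,0,0],[0,0,0],[0,0,0],[0,0,0]]}'
python3 - <<'E'
from h import *
cv2.imwrite('pics/s2.png',bot.grab_frame('side')[100:340,150:450,::-1].repeat(2,0).repeat(2,1))
E
```

```text
clock: 3.75
position: [0.3831, 0.3095, 0.19]
tool_rot: [3.14, -0.002, 1.761]
force: [-0.5, -0.5, -1.2]
grip_width: 0.0484
```

View pics/s2.png

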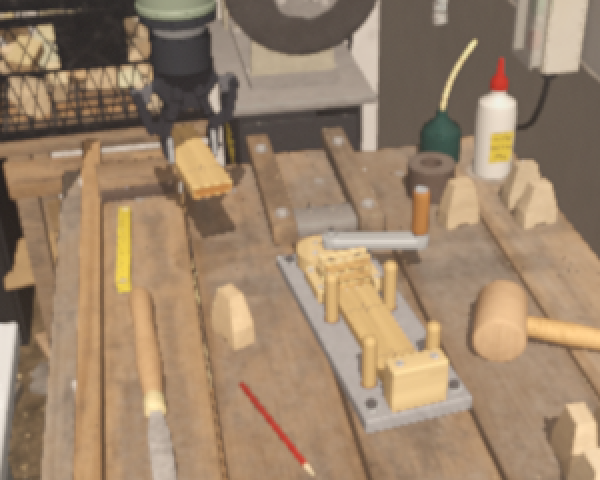

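The slat is held level at TCP z 0.19, with its underside around 0.111. Next I'll carry it over the jig.

```bash
python3 -m crank '{"travel":[[2,-3.6,0.5],[4.4,-7.5,1],[6.6,-11.2,1],[8.8,-15,1],[11,-18.7,1],[13.2,-22.5,1],[15.6,-26.5,0.5],[17.7,-30,0]],"rot":[[0,0,-0.5],[0,0,-1],[0,0,-1.5],[0,0,-2],[0,0,-2.5],[0,0,-3],[0,0,-3.5],[0,0,-3.8]]}';python3 -m crank '{"travel":[[0,0,0],[0,0,0]],"rot":[[0,0,0],[0,0,0]]}'
python3 - <<'E'
from h import *
for n in('side','top'):
    im=bot.grab_frame(n);cv2.imwrite(f'pics/{n}3.png',im[...,::-1])
    c=im[150:340,250:430] if n=='side' else im[150:270,220:390]
    cv2.imwrite(f'pics/{n}3z.png',cv2.resize(c[...,::-1],None,fx=3.1 if n=='side' else 4.5,fy=3.1 if n=='side' else 4.5,interpolation=cv2.INTER_CUBIC))
E
```

```text
clock: 4.6
position: [0.5601, 0.0067, 0.1868]
tool_rot: [-3.139, 0.0, 1.693]
force: [-0.1, 1.1, -0.7]
grip_width: 0.0486
clock: 4.8
position: [0.5592, 0.0081, 0.1867]
tool_rot: [-3.138, 0.0, 1.693]
force: [-0.2, 1.4, -0.4]
grip_width: 0.0485
```

View pics/side3z.png

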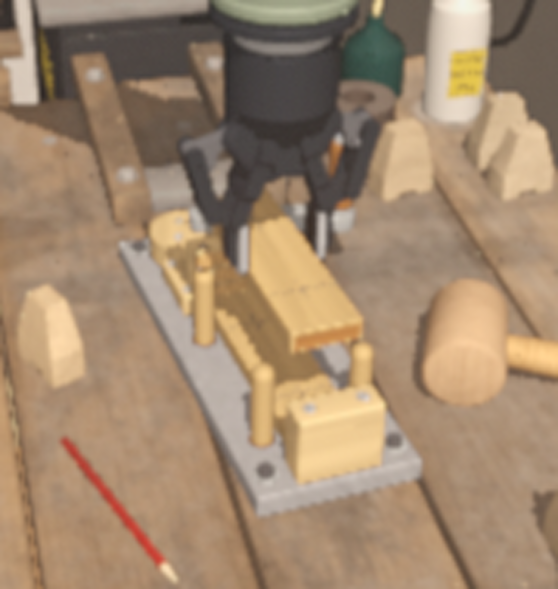

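View pics/top3z.png

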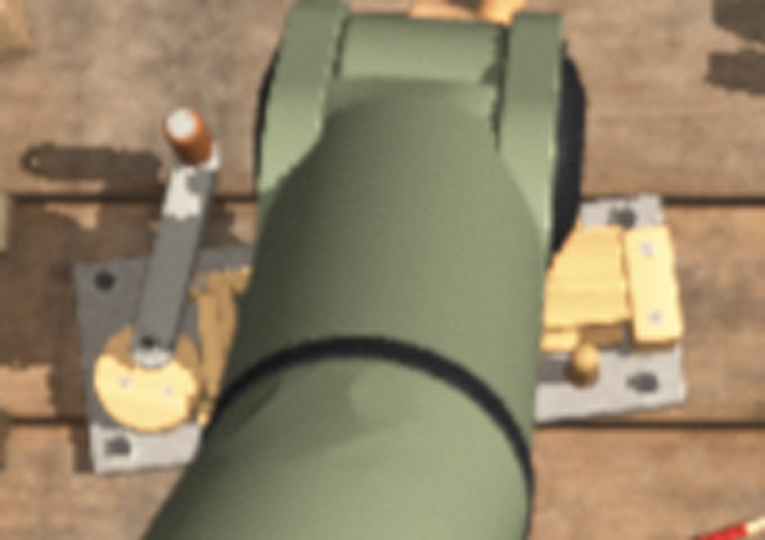

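Run:
```python
from fit import *
u=(np.array([[291,334],[362,320],[295,350],[362,337]])+.5)/3.1-.5+[250,150]
J=np.array([[-25,-90,16],[25,-90,16],[-25,-90,0],[25,-90,0]])/1e3
def f(p):
    X=T(p[:3],J);X[:,2]+=p[3];return np.r_[(proj('side',X)-u).ravel(),(p[2]-.122)*300]
r=least_squares(f,[.56,.01,.12,.108]);print(r.x,np.round(r.fun,1))
r=least_squares(lambda p:f([p[0],p[1],.122,p[2]]),[.56,.01,.108]);print(r.x,np.round(r.fun,1))
# top: slat's near end corners (right side) at zoom (627,227)? , right end lower
u=(np.array([[630,225],[634,330]])+.5)/4.5-.5+[220,150]
print(unproj('top',u,.124))
```

```text
[0.5714324  0.04559596 0.12193603 0.07866504] [ 0.9 -0.4  0.  -0.4 -0.6  0.6 -0.3  0.2 -0. ]
[0.57142297 0.04558301 0.07867439] [ 0.9 -0.4  0.  -0.4 -0.6  0.6 -0.3  0.2  0. ]
[[ 0.59365982 -0.08472656  0.124     ]
 [ 0.53839607 -0.08678498  0.124     ]]
```

Run:
```python
from fit import *
u=(np.array([[291,334],[362,320],[295,350],[362,337]])+.5)/3.1-.5+[250,150]
J=np.array([[-25,-90,16],[25,-90,16],[-25,-90,0],[25,-90,0]])/1e3
for z in(.098,.108,.113):
    def f(p):
        X=T([p[0],p[1],.122],J);X[:,2]+=z;return (proj('side',X)-u).ravel()
    r=least_squares(f,[.56,.01]);print(z,r.x,np.round(r.fun,1))
```

```text
0.098 [0.56371158 0.0202641 ] [ 0.5 -0.4  0.4 -0.6 -1.   0.8  0.   0.2]
0.108 [0.55972191 0.00716404] [ 0.3 -0.4  0.6 -0.7 -1.2  0.9  0.2  0.2]
0.113 [0.55772723 0.00061433] [ 0.2 -0.4  0.7 -0.8 -1.3  0.9  0.3  0.2]
```

At its known height, the side view puts the held slat at (0.5597, 0.0072), within 1 mm of the TCP. I'll nudge it and lower between the pins, watching the force.

```bash
python3 -m crank '{"travel":[[0.05,0.3,-1],[0.05,0.3,-2.5],[0.05,0.3,-4],[0.05,0.3,-4.5],[0.05,0.3,-4.5]],"rot":[[0,0,0.1],[0,0,0.1],[0,0,0.1],[0,0,0.1],[0,0,0.1]]}'
python3 - <<'E'
from h import *
for n in('side',):
    im=bot.grab_frame(n)
    c=im[180:330,270:410]
    cv2.imwrite(f'pics/{n}4z.png',cv2.resize(c[...,::-1],None,fx=4,fy=4,interpolation=cv2.INTER_CUBIC))
E
```

```text
clock: 5.4
position: [0.5598, 0.0127, 0.143]
tool_rot: [-3.14, -0.0, 1.697]
force: [-0.0, -0.1, -0.8]
grip_width: 0.0484
```

View pics/side4z.png

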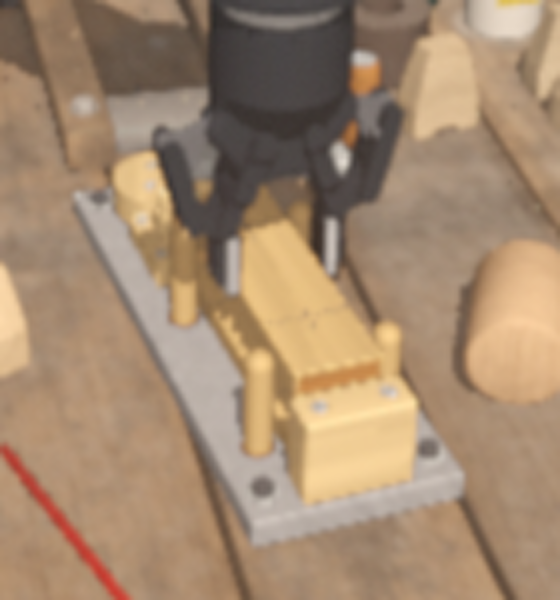

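```bash
python3 -m crank '{"travel":[[0.05,-0.4,0],[0.05,-0.4,-1.5],[0.05,-0.4,-2.5],[0.05,-0.4,-3],[0.05,-0.4,-3]],"rot":[[0,0,0],[0,0,0],[0,0,0],[0,0,0],[0,0,0]]}'
```

```text
clock: 5.95
position: [0.5605, 0.0079, 0.113]
tool_rot: [-3.14, -0.0, 1.696]
force: [0.4, -0.7, -1.0]
grip_width: 0.0481
```

```bash
python3 -m crank '{"travel":[[0,0,-0.15],[0,0,-0.3],[0,0,-0.3]],"rot":[[0,0,0],[0,0,0],[0,0,0]]}'
```

```text
clock: 6.25
position: [0.5609, 0.0079, 0.112]
tool_rot: [3.141, -0.0, 1.696]
force: [-9.7, 0.3, 31.0]
grip_width: 0.0485
```

```bash
python3 -m crank '{"travel":[[0,0,0.2],[0,0,0.2],[0,0,0.2],[0,0,0.2]],"rot":[[0,0,0],[0,0,0],[0,0,0],[0,0,0]]}' 1; python3 -m crank '{"travel":[[0,0,4],[0,0,8],[0,0,9]],"rot":[[0,0,0],[0,0,0],[0,0,0]]}'
python3 - <<'E'
from h import *
for n in('side',):
    im=bot.grab_frame(n)
    c=im[180:330,270:410]
    cv2.imwrite(f'pics/{n}5z.png',cv2.resize(c[...,::-1],None,fx=4,fy=4,interpolation=cv2.INTER_CUBIC))
E
```

```text
clock: 6.65
position: [0.5608, 0.008, 0.1126]
tool_rot: [-3.141, 0.0, 1.696]
force: [0.2, 0.3, -0.9]
grip_width: 0.0854
clock: 6.95
position: [0.5621, 0.0079, 0.2063]
tool_rot: [3.137, 0.0, 1.696]
force: [0.2, -0.2, -0.3]
grip_width: 0.0854
```

View pics/side5z.png

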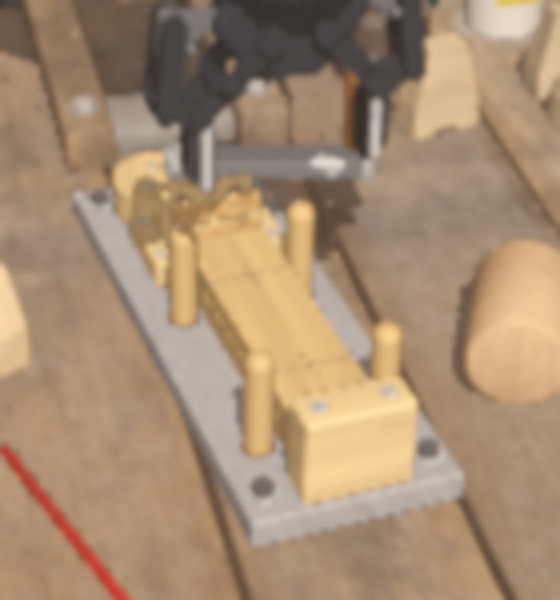

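The first slat lies flat between the pins. Next is the right slat.

```bash
python3 -m crank '{"travel":[[-1.6,-4,0],[-3.3,-8,0],[-5,-12,0],[-6.7,-16,0],[-8.4,-20.5,-1],[-10,-25,-2],[-11.7,-29,-4],[-13.3,-32.4,-5]],"rot":[[0,0,-2],[0,0,-4],[0,0,-6],[0,0,-8],[0,0,-10],[0,0,-12],[0,0,-14],[0,0,-15.2]]}';python3 -m crank '{"travel":[[0,0,0],[0,0,0]],"rot":[[0,0,0],[0,0,0]]}';python3 - <<'E'
from h import *
print(bot.observe()['qpos'])
for n in('side','top'):
    im=bot.grab_frame(n)
    c=im[300:480,220:400] if n=='side' else im[170:310,225:500]
    cv2.imwrite(f'pics/{n}6z.png',cv2.resize(c[...,::-1],None,fx=2.8,fy=2.8,interpolation=cv2.INTER_CUBIC))
E
```

```text
clock: 7.8
position: [0.4261, -0.3177, 0.1509]
tool_rot: [-3.14, -0.0, 1.429]
force: [1.0, 0.3, 0.9]
grip_width: 0.0857
clock: 8.0
position: [0.427, -0.3164, 0.1519]
tool_rot: [-3.14, -0.0, 1.429]
force: [-0.2, 0.1, 0.7]
grip_width: 0.0853
[ 0.34001354  0.61613116  0.25598873  1.97353597 -0.26756102  0.58570262
  0.63362328]
```

View pics/side6z.png

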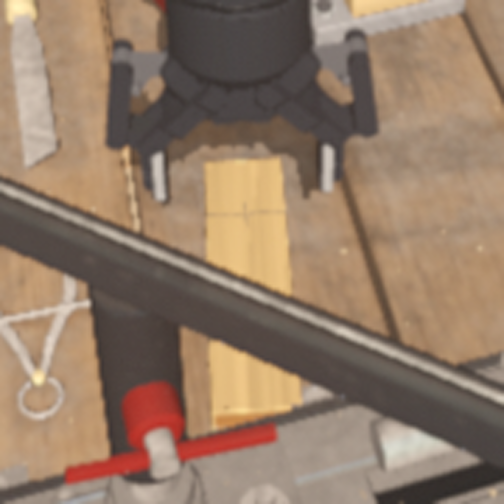

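View pics/top6z.png

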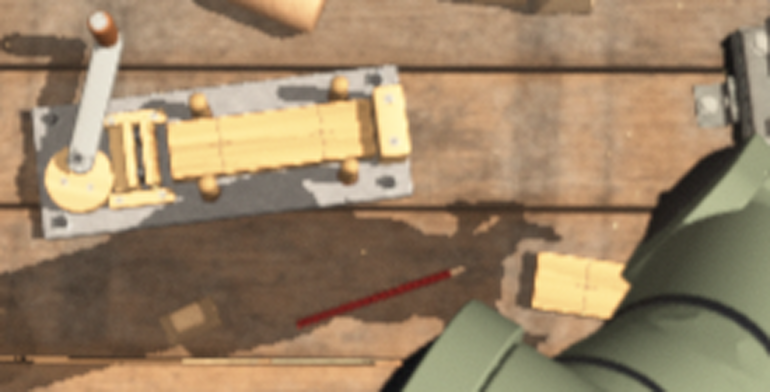

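The gripper straddles the right slat, and the first stacked slat looks square in the top view (jaws clear at (158,175) and (325,170) in the side crop). Descending.

```bash
python3 -m crank '{"travel":[[0,0,-3],[0,0,-6],[0,0,-7.2],[0,0,-7.2]],"rot":[[0,0,0.1],[0,0,0.1],[0,0,0.1],[0,0,0.1]]}' 1; python3 -m crank '{"travel":[[0,0,0],[0,0,0],[0,0,0],[0,0,0],[0,0,0]],"rot":[[0,0,0],[0,0,0],[0,0,0],[0,0,0],[0,0,0]]}' -1 40
```

```text
clock: 8.5
position: [0.4278, -0.3149, 0.0799]
tool_rot: [-3.139, -0.001, 1.434]
force: [0.6, -0.9, 0.9]
grip_width: 0.0852
clock: 9.0
position: [0.4284, -0.3162, 0.0823]
tool_rot: [3.14, 0.0, 1.433]
force: [-1.0, 1.7, 13.3]
grip_width: 0.0485
```

```bash
python3 -m crank '{"travel":[[0,0,2],[0,0,6],[0,0,10],[0,0,13],[0,0,13]],"rot":[[0,0,0],[0,0,0],[0,0,0],[0,0,0],[0,0,0]]}'
python3 - <<'E'
from h import *
for n in('side',):
    im=bot.grab_frame(n)
    c=im[200:480,180:440]
    cv2.imwrite(f'pics/{n}7z.png',cv2.resize(c[...,::-1],None,fx=2,fy=2,interpolation=cv2.INTER_CUBIC))
E
```

```text
clock: 9.5
position: [0.4291, -0.3169, 0.2152]
tool_rot: [3.135, 0.002, 1.432]
force: [0.1, 0.4, -1.2]
grip_width: 0.0479
```

View pics/side7z.png

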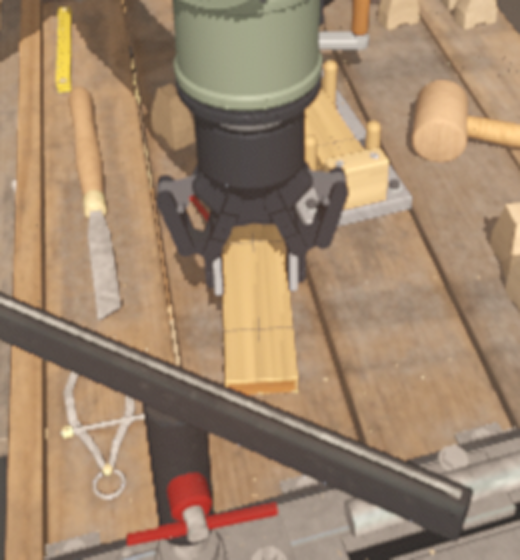

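```bash
python3 -m crank '{"travel":[[1.6,4,0],[3.3,8,0],[5,12,0],[6.6,16.2,0],[8.3,20.5,0],[10,24.7,0],[11.6,28.7,-0.5],[13.2,32.5,-1]],"rot":[[0,0,2],[0,0,4],[0,0,6],[0,0,8],[0,0,10],[0,0,12],[0,0,14],[0,0,15.1]]}';python3 -m crank '{"travel":[[0,0,0],[0,0,0],[0,0,0]],"rot":[[0,0,0],[0,0,0],[0,0,0]]}';python3 - <<'E'
from h import *
for n in('side',):
    im=bot.grab_frame(n)
    c=im[150:340,250:430]
    cv2.imwrite(f'pics/{n}8z.png',cv2.resize(c[...,::-1],None,fx=3.1,fy=3.1,interpolation=cv2.INTER_CUBIC))
E
```

```text
clock: 10.35
position: [0.56, 0.0111, 0.2002]
tool_rot: [-3.141, -0.0, 1.698]
force: [0.9, -1.0, -0.5]
grip_width: 0.0482
clock: 10.65
position: [0.5594, 0.008, 0.2006]
tool_rot: [-3.141, 0.0, 1.695]
force: [0.5, -0.5, -0.8]
grip_width: 0.0482
```

View pics/side8z.png

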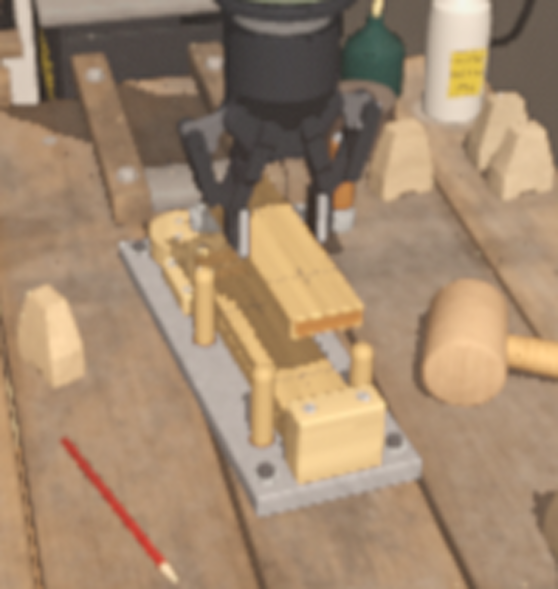

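Run:
```python
from fit import *
u=(np.array([[291,323],[363,308],[295,338],[363,325]])+.5)/3.1-.5+[250,150]
J=np.array([[-25,-90,16],[25,-90,16],[-25,-90,0],[25,-90,0]])/1e3
for z in(.1175,.1195):
    def f(p):
        X=T([p[0],p[1],.1245],J);X[:,2]+=z;return (proj('side',X)-u).ravel()
    r=least_squares(f,[.56,.01]);print(z,r.x,np.round(r.fun,1))
```

```text
0.1175 [0.55941056 0.00694937] [ 0.4 -0.7  0.5 -0.7 -1.1  1.   0.1  0.3]
0.1195 [0.55859948 0.00428571] [ 0.4 -0.7  0.6 -0.7 -1.1  1.   0.2  0.3]
```

```bash
python3 -m crank '{"travel":[[0.1,0.1,-2],[0.1,0.1,-4],[0.1,0.1,-5],[0.1,0.1,-5.5],[0.1,0.1,-6],[0.1,0.1,-6]],"rot":[[0,0,0],[0,0,0],[0,0,0],[0,0,0],[0,0,0],[0,0,0]]}'
python3 - <<'E'
from h import *
for n in('side',):
    im=bot.grab_frame(n)
    c=im[180:330,270:410]
    cv2.imwrite(f'pics/{n}9z.png',cv2.resize(c[...,::-1],None,fx=4,fy=4,interpolation=cv2.INTER_CUBIC))
E
```

```text
clock: 11.3
position: [0.5609, 0.0098, 0.1409]
tool_rot: [-3.142, 0.0, 1.696]
force: [0.1, -0.4, -1.5]
grip_width: 0.0483
```

View pics/side9z.png

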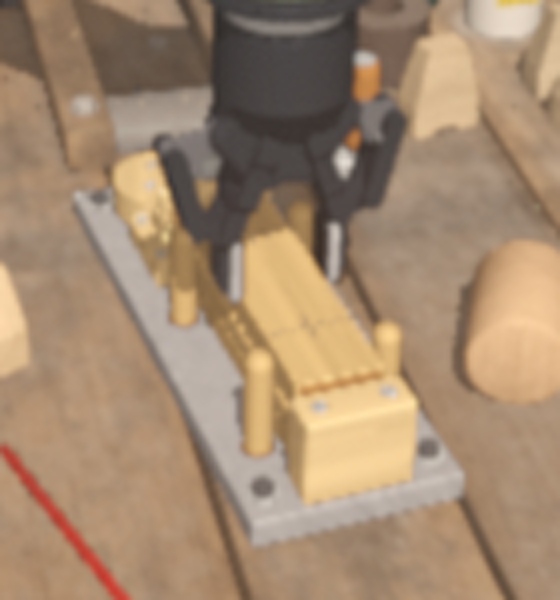

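```bash
python3 -m crank '{"travel":[[0,0,-0.4],[0,0,-0.8],[0,0,-0.8]],"rot":[[0,0,0],[0,0,0],[0,0,0]]}';python3 -m crank '{"travel":[[0,0,-0.15],[0,0,-0.15]],"rot":[[0,0,0],[0,0,0]]}'
```

```text
clock: 11.65
position: [0.5609, 0.01, 0.1326]
tool_rot: [-3.142, -0.0, 1.696]
force: [-0.3, 0.5, -1.3]
grip_width: 0.048
clock: 11.85
position: [0.561, 0.01, 0.1323]
tool_rot: [3.141, -0.0, 1.696]
force: [-6.2, -0.4, 19.9]
grip_width: 0.0478
```

Contact at the expected height, so I'll release and retreat.

```bash
python3 -m crank '{"travel":[[0,0,0.15],[0,0,0.15],[0,0,0.15],[0,0,0.15]],"rot":[[0,0,0],[0,0,0],[0,0,0],[0,0,0]]}' 1; python3 -m crank '{"travel":[[0,0,4],[0,0,8],[0,0,9],[-4,-1,11],[-8,-2,12],[-12,-3,12],[-16,-4,12]],"rot":[[0,0,0],[0,0,0],[0,0,0],[0,0,0],[0,0,0],[0,0,0],[0,0,0]]}'; python3 -m crank '{"travel":[[0,0,0],[0,0,0]],"rot":[[0,0,0],[0,0,0]]}'
python3 - <<'E'
from h import *
for n in('side','top'):
    im=bot.grab_frame(n)
    cv2.imwrite(f'pics/{n}10.png',im[...,::-1])
    c=im[180:330,270:410] if n=='side' else im[165:265,225:385]
    k=4 if n=='side' else 5
    cv2.imwrite(f'pics/{n}10z.png',cv2.resize(c[...,::-1],None,fx=k,fy=k,interpolation=cv2.INTER_CUBIC))
E
```

```text
clock: 12.25
position: [0.5608, 0.01, 0.1328]
tool_rot: [-3.141, 0.0, 1.696]
force: [0.9, -0.3, -0.5]
grip_width: 0.0855
clock: 12.95
position: [0.3992, -0.0303, 0.2528]
tool_rot: [3.141, -0.0, 1.696]
force: [1.2, -0.6, 1.5]
grip_width: 0.0855
clock: 13.15
position: [0.4007, -0.03, 0.2531]
tool_rot: [3.141, -0.0, 1.696]
force: [0.7, -0.7, 0.4]
grip_width: 0.0853
```

View pics/side10z.png

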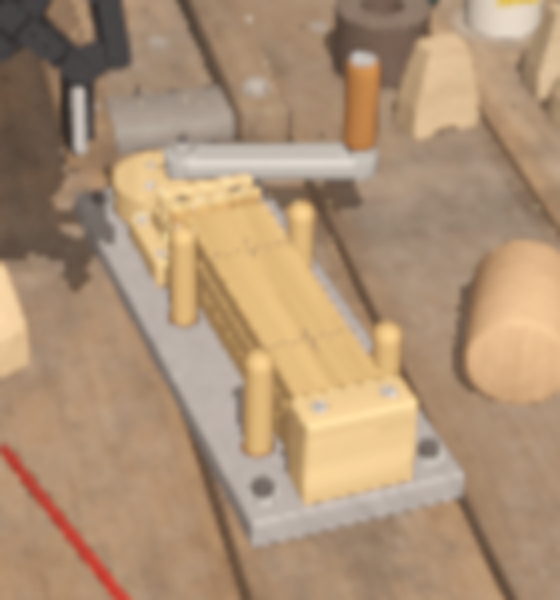

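View pics/top10z.png

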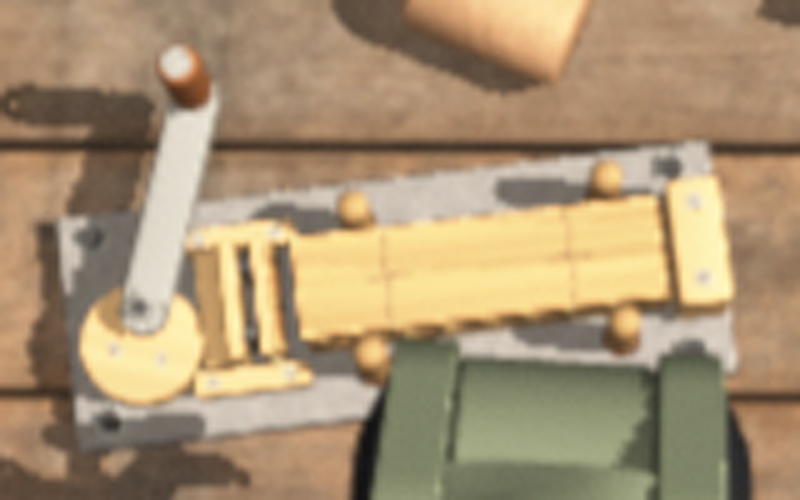

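Run:
```python
from fit import *
off=lambda a:(np.array(a)+.5)/5-.5+[225,165]
jt=np.array([.5594,.0029,.124]); jb=np.array([.5601,.0042,.1243])
def inv(p,X):
    c,s=np.cos(p[2]),np.sin(p[2]);d=X[:,:2]-p[:2];return np.c_[c*d[:,0]+s*d[:,1],-s*d[:,0]+c*d[:,1]]
print(np.round(inv(jt,unproj('top',off([[297,235],[303,346],[660,196],[668,303]]),.066)),4))
h=unproj('top',off([[178,60],[192,95]]),np.array([.126,.066])); print(h)
hs=unproj('side',(np.array([[363,60],[362,145]])+.5)/4-.5+[270,180],np.array([.126,.066])); print(hs)
print(inv(jt,h),inv(np.array([.561,.0057,.124]),hs))
for p in(jt,jb):print('piv',T(p,[[0,.17,.098]]), 'goal',T(p,[[0,.28,.098]]))
for a in np.arange(-.6,.3,.1):
    print(round(a,1),np.round(proj('top',T(jt,[[.11*np.cos(a),.17+.11*np.sin(a),.126]]))[0],1),np.round(proj('side',T([.561,.0057,.124],[[.11*np.cos(a),.17+.11*np.sin(a),.126]]))[0],1))
print(off([178,60]),(np.array([363,60])+.5)/4-.5+[270,180])
```

```text
[[ 0.0272  0.0918]
 [-0.0276  0.0946]
 [ 0.0253 -0.0863]
 [-0.0276 -0.0837]]
[[0.64745069 0.14928462 0.126     ]
 [0.6447078  0.15035326 0.066     ]]
[[0.64712863 0.15159542 0.126     ]
 [0.64911739 0.15132218 0.066     ]]
[[0.10547983 0.13437032]
 [0.10289018 0.13577001]] [[0.10351202 0.13412261]
 [0.10545172 0.13360549]]
piv [[0.53837398 0.17159471 0.098     ]] goal [[0.52476891 0.28075012 0.098     ]]
piv [[0.53902337 0.1728884  0.098     ]] goal [[0.52538555 0.28203972 0.098     ]]
-0.6 [272.  181.3] [359.8 200.5]
-0.5 [267.8 179.4] [360.4 198.3]
-0.4 [263.4 178. ] [360.7 196.1]
-0.3 [258.9 176.9] [360.4 193.9]
-0.2 [254.3 176.3] [359.7 191.7]
-0.1 [249.6 176.2] [358.6 189.6]
-0.0 [245.  176.5] [357.1 187.6]
0.1 [240.4 177.3] [355.2 185.7]
0.2 [235.9 178.5] [352.9 183.9]
[260.2 176.6] [360.375 194.625]
```

The three-slat pile is flat and square (x within about 1 mm of centre, y about +4 mm). The lever is at about -0.33 rad with its handle near world (0.647, 0.150), and both views agree on that. I'll move above it with the jaws turned about tangential.

```bash
python3 -m crank '{"travel":[[3,2.2,0.5],[6.1,4.5,0.5],[9.2,6.7,0.5],[12.3,9,0.5],[15.4,11.2,0.5],[18.4,13.5,0.5],[21.5,15.7,0.5],[24.6,18,0.5]],"rot":[[0,0,-8.5],[0,0,-17],[0,0,-25.6],[0,0,-34.2],[0,0,-42.8],[0,0,-51.4],[0,0,-60],[0,0,-68.5]]}';python3 -m crank '{"travel":[[0,0,0],[0,0,0]],"rot":[[0,0,0],[0,0,0]]}';python3 - <<'E'
from h import *
print(bot.observe()['qpos'])
for n in('side','top'):
    im=bot.grab_frame(n)
    c=im[130:310,250:460] if n=='side' else im[120:265,200:385]
    k=3.2 
    cv2.imwrite(f'pics/{n}11z.png',cv2.resize(c[...,::-1],None,fx=k,fy=k,interpolation=cv2.INTER_CUBIC))
E
```

```text
clock: 14.05
position: [0.6484, 0.1517, 0.2571]
tool_rot: [3.141, 0.001, 0.496]
force: [-0.1, -0.5, 1.2]
grip_width: 0.0855
clock: 14.25
position: [0.6472, 0.1507, 0.2564]
tool_rot: [3.141, 0.002, 0.503]
force: [-0.1, -0.1, 0.1]
grip_width: 0.0854
[-0.6399399   0.69688131  0.52680505  1.55081286 -0.39145703  1.00234819
 -1.06910851]
```

View pics/side11z.png

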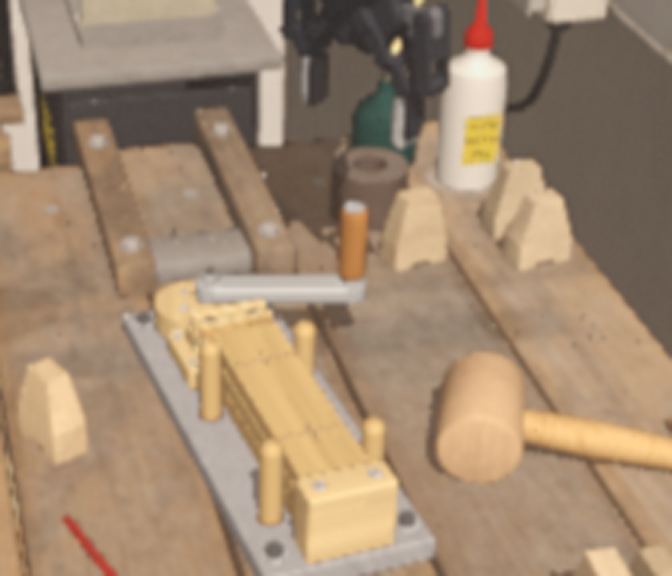

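The jaws straddle the handle line (fingers around (315,80) and (402,115), handle at (353,240)). Lowering and gripping.

```bash
python3 -m crank '{"travel":[[0,0,-4],[0,0,-8],[0,0,-10.5],[0,0,-11],[0,0,-11]],"rot":[[0,0,0],[0,0,0],[0,0,0],[0,0,0],[0,0,0]]}' 1; python3 -m crank '{"travel":[[0,0,0],[0,0,0],[0,0,0],[0,0,0],[0,0,0],[0,0,0]],"rot":[[0,0,0],[0,0,0],[0,0,0],[0,0,0],[0,0,0],[0,0,0]]}' -1 50;python3 - <<'E'
from h import *
print(bot.observe()['moment'])
for n in('side','top'):
    im=bot.grab_frame(n)
    c=im[130:310,250:460] if n=='side' else im[120:265,200:385]
    k=3.2 
    cv2.imwrite(f'pics/{n}12z.png',cv2.resize(c[...,::-1],None,fx=k,fy=k,interpolation=cv2.INTER_CUBIC))
E
```

```text
clock: 14.85
position: [0.6468, 0.1494, 0.1482]
tool_rot: [-3.142, 0.0, 0.5]
force: [-0.0, -0.2, 0.3]
grip_width: 0.0854
clock: 15.45
position: [0.6471, 0.1501, 0.1484]
tool_rot: [3.142, -0.001, 0.501]
force: [-1.1, 0.9, 6.1]
grip_width: 0.0209
[0.03932268 0.21404327 0.0140643 ]
```

View pics/side12z.png

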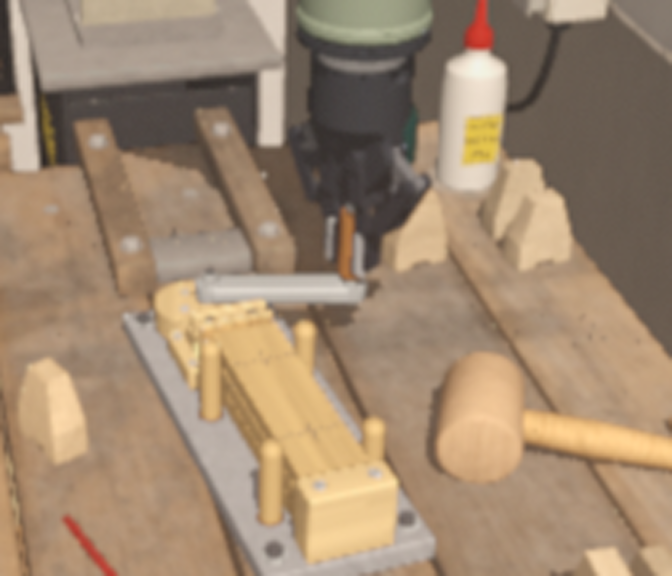

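Run:
```python
import numpy as np
P=np.array([.5387,.1722]);r=.1105;f0=-.201
for i in range(0,25):
    f=f0+.079*i; p=P+r*np.array([np.cos(f),np.sin(f)]); print(i,round(f-.124,3),np.round(100*(p-[.6471,.1501]),2),np.round(p,4),round(i*2.85,1))
```

```text
0 -0.325 [-0.01  0.  ] [0.647  0.1501] 0.0
1 -0.246 [0.13 0.87] [0.6484 0.1588] 2.9
2 -0.167 [0.2  1.73] [0.6491 0.1674] 5.7
3 -0.088 [0.2  2.61] [0.6491 0.1762] 8.6
4 -0.009 [0.14 3.48] [0.6485 0.1849] 11.4
5 0.07 [0.   4.34] [0.6471 0.1935] 14.2
6 0.149 [-0.2   5.19] [0.6451 0.202 ] 17.1
7 0.228 [-0.47  6.02] [0.6424 0.2103] 19.9
8 0.307 [-0.8   6.83] [0.6391 0.2184] 22.8
9 0.386 [-1.2  7.6] [0.6351 0.2261] 25.7
10 0.465 [-1.65  8.35] [0.6306 0.2336] 28.5
11 0.544 [-2.17  9.05] [0.6254 0.2406] 31.4
12 0.623 [-2.73  9.72] [0.6198 0.2473] 34.2
13 0.702 [-3.35 10.33] [0.6136 0.2534] 37.1
14 0.781 [-4.01 10.9 ] [0.607  0.2591] 39.9
15 0.86 [-4.72 11.41] [0.5999 0.2642] 42.8
16 0.939 [-5.47 11.87] [0.5924 0.2688] 45.6
17 1.018 [-6.25 12.26] [0.5846 0.2727] 48.5
18 1.097 [-7.05 12.59] [0.5766 0.276 ] 51.3
19 1.176 [-7.88 12.86] [0.5683 0.2787] 54.1
20 1.255 [-8.73 13.06] [0.5598 0.2807] 57.0
21 1.334 [-9.6  13.19] [0.5511 0.282 ] 59.9
22 1.413 [-10.47  13.25] [0.5424 0.2826] 62.7
23 1.492 [-11.34  13.25] [0.5337 0.2826] 65.5
24 1.571 [-12.21  13.17] [0.525  0.2818] 68.4
```

```bash
python3 -m crank '{"travel":[[0.1,0.9,0],[0.2,1.7,0],[0.2,2.6,0],[0.1,3.5,0],[0,4.3,0],[-0.2,5.2,0],[-0.2,5.2,0]],"rot":[[0,0,2.9],[0,0,5.7],[0,0,8.6],[0,0,11.4],[0,0,14.2],[0,0,17.1],[0,0,17.1]]}'
```

```text
clock: 16.25
position: [0.6447, 0.2036, 0.1484]
tool_rot: [-3.141, -0.001, 0.803]
force: [-1.5, -0.8, 7.5]
grip_width: 0.0207
```

```bash
python3 -m crank '{"travel":[[-0.3,0.8,0],[-0.6,1.6,0],[-1,2.4,0],[-1.45,3.2,0],[-2,3.9,0],[-2.5,4.5,0],[-2.5,4.5,0]],"rot":[[0,0,2.9],[0,0,5.7],[0,0,8.6],[0,0,11.4],[0,0,14.2],[0,0,17.1],[0,0,17.1]]}'
```

```text
clock: 16.95
position: [0.6192, 0.2479, 0.1483]
tool_rot: [-3.141, 0.0, 1.102]
force: [-1.7, -3.5, 9.3]
grip_width: 0.0207
```

```bash
python3 -m crank '{"travel":[[-0.6,0.6,0],[-1.3,1.2,0],[-2,1.7,0],[-2.75,2.15,0],[-3.5,2.55,0],[-4.3,2.9,0],[-4.3,2.9,0]],"rot":[[0,0,2.9],[0,0,5.7],[0,0,8.6],[0,0,11.4],[0,0,14.2],[0,0,17.1],[0,0,17.1]]}'
python3 - <<'E'
from h import *
for n in('side','top'):
    im=bot.grab_frame(n)
    c=im[130:310,250:460] if n=='side' else im[120:265,200:385]
    k=3.2 
    cv2.imwrite(f'pics/{n}13z.png',cv2.resize(c[...,::-1],None,fx=k,fy=k,interpolation=cv2.INTER_CUBIC))
E
```

```text
clock: 17.65
position: [0.5762, 0.2758, 0.1483]
tool_rot: [-3.141, 0.001, 1.4]
force: [0.7, -6.4, 9.1]
grip_width: 0.0211
```

View pics/side13z.png

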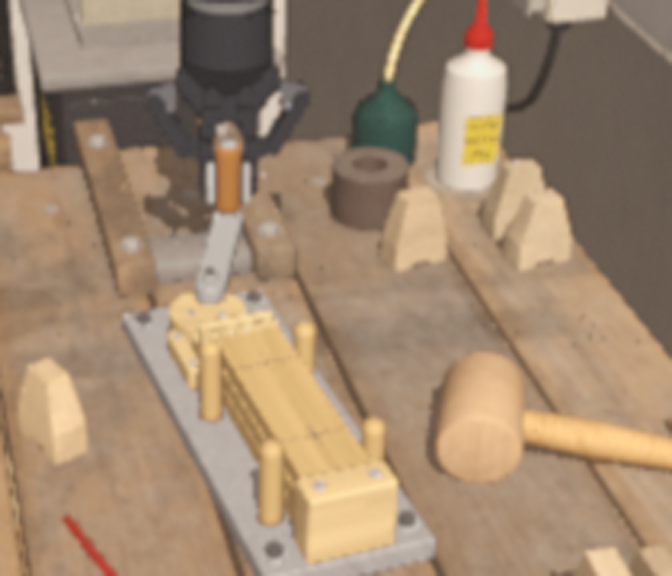

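```bash
python3 -m crank '{"travel":[[-0.8,0.25,0],[-1.7,0.4,0],[-2.5,0.5,0],[-3.4,0.6,0],[-4.3,0.6,0],[-5.1,0.5,0],[-5.1,0.5,0],[-5.1,0.5,0]],"rot":[[0,0,2.9],[0,0,5.7],[0,0,8.6],[0,0,11.4],[0,0,14.2],[0,0,17.1],[0,0,17.1],[0,0,17.1]]}'
python3 - <<'E'
from h import *
for n in('side','top'):
    im=bot.grab_frame(n)
    cv2.imwrite(f'pics/{n}14.png',im[...,::-1])
    c=im[150:310,270:410] if n=='side' else im[160:265,200:385]
    k=3.7 if n=='side' else 4 
    cv2.imwrite(f'pics/{n}14z.png',cv2.resize(c[...,::-1],None,fx=k,fy=k,interpolation=cv2.INTER_CUBIC))
E
```

```text
clock: 18.55
position: [0.5261, 0.2811, 0.1483]
tool_rot: [3.141, -0.0, 1.696]
force: [2.1, -1.0, 5.5]
grip_width: 0.021
```

View pics/side14z.png

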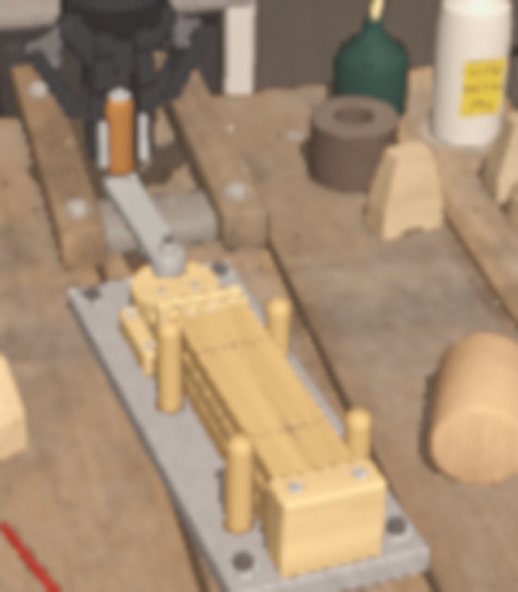

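View pics/top14z.png

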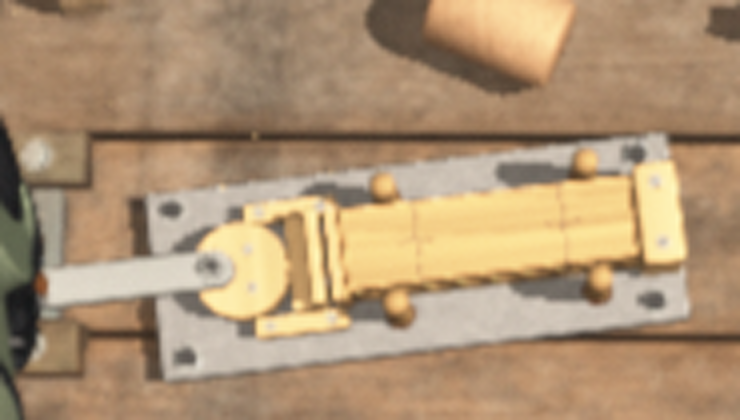

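```bash
python3 -m crank '{"travel":[[0,0,0],[0,0,0],[0,0,0],[0,0,0]],"rot":[[0,0,0],[0,0,0],[0,0,0],[0,0,0]]}'
python3 - <<'E'
from fit import *
jt=np.array([.5594,.0029,.124])
def inv(p,X):
    c,s=np.cos(p[2]),np.sin(p[2]);d=X[:,:2]-p[:2];return np.c_[c*d[:,0]+s*d[:,1],-s*d[:,0]+c*d[:,1]]
off=lambda a:(np.array(a)+.5)/4-.5+[200,160]
print(np.round(inv(jt,unproj('top',off([[340,209],[347,297],[633,176],[640,266]]),.066)),4))
print('pivot,arm mid near end',inv(jt,unproj('top',off([[211,264],[50,287]]),.062)))
a=cv2.imread('pics/top0.png').astype(int);b=cv2.imread('pics/top14.png').astype(int)
d=(abs(a-b).sum(2)>60).astype(np.uint8); cv2.imwrite('pics/diff.png',d*255)
c=cv2.resize(bot.grab_frame('side')[225:315,300:390][...,::-1],None,fx=6.5,fy=6.5,interpolation=cv2.INTER_CUBIC); cv2.imwrite('pics/pile.png',c)
E
```

```text
clock: 19.05
position: [0.5263, 0.2812, 0.1483]
tool_rot: [3.14, -0.0, 1.696]
force: [1.6, -2.0, 6.0]
grip_width: 0.0212
[[ 0.0263  0.0903]
 [-0.0281  0.0918]
 [ 0.0254 -0.0894]
 [-0.0303 -0.0868]]
pivot,arm mid near end [[2.56226777e-03 1.72451327e-01]
 [8.90031427e-05 2.71553307e-01]]
```

View pics/pile.png

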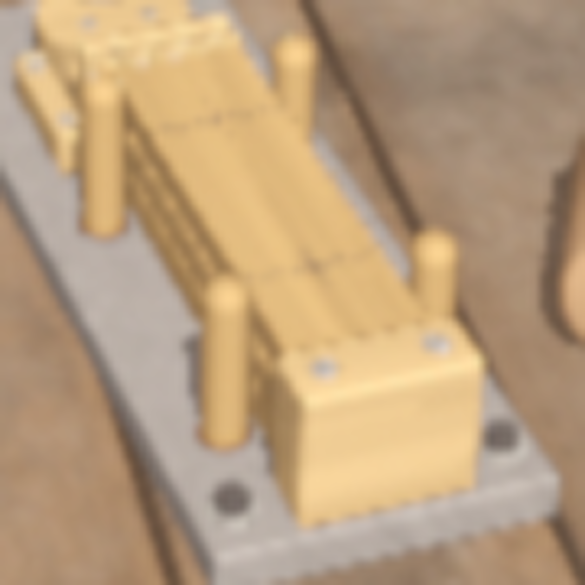

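View pics/top14.png

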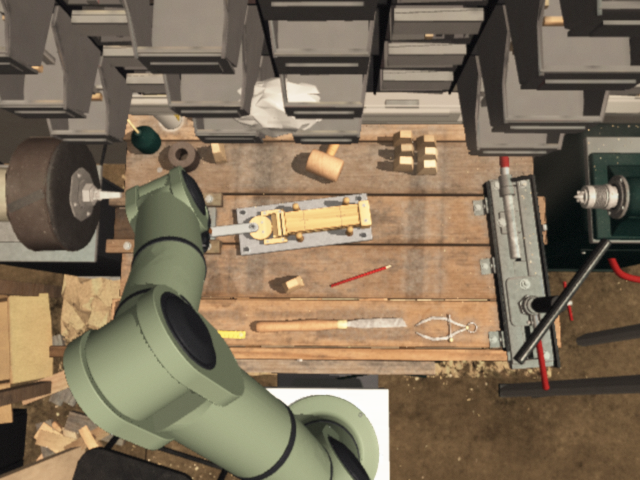

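The pile sits flush against the stop, the lever points along jig +y, and the bystanders that show are where they were. Handing in.

Run:
```python
from workcell import bot
print(bot.job_done())
```

```text
the job is handed in; nothing more can be done
None
```

I stacked both loose slats on the one in the jig (left slat, then right), let go of them, and backed off. I then gripped the cam handle, swung it from about -0.33 rad to its highest point, and handed the job in at about 19 s, still holding it.

**Slats:** In the top view, the top slat is centred within about 2 mm and square, and it moved from about 4 mm off the stop to 1–2 mm, flush as far as the view shows. In the side view, the three slats look like one flat pile with aligned edges.

**Lever:** The gripper position puts it at about 1.56 rad and the top picture at about 1.59, both well inside the ±0.12 allowed. Over half a second, the tool moved only 0.2 mm, with the jaws closed on the handle (21 mm opening, 50 N grip) and about 2 N of spring force on the tool.

**Not checked:** I could not measure the pad force on each slat. The arm partly hides the folding rule in the last top view. The other bystanders look to be in their starting places, and no move went near the rule.

**Disagreements:** The two cameras differed by about 2–3 mm on the jig's position. Pressing the slats down onto the pile gave brief vertical force readings of 31 N and 20 N.

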